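# Try the incubator cover, free its catch if need be, and hold it open

## Robot

A 7-joint arm with a two-finger parallel gripper is mounted at the origin on the work surface. World frame = base frame: x ahead of the robot, y to its left, z up, the work surface at z = 0. Lengths are in m, angles in rad, forces in N, time in s.
With the tool pointing down it reaches from about 0.35 to 0.9 m from the base axis. Payload 7.2 kg.
Tool frame: the origin (TCP) lies midway between the tips of the shut fingers; the grasp point (between the pads) lies 19 mm behind it; z points along the fingers, y is the direction in which the jaws open and shut (so a half turn about z gives the same grasp; the last joint's range is limited). The gripper opens to 88 mm and grips with 3 to 60 N. Pads are 20 mm wide; open, the fingers measure 115 mm over their backs; the gripper's body (75 mm by 178 mm) begins 61 mm behind the grasp point.
Start: joints at [-1.354, 0.411, -0.013, 1.596, 0.006, 1.134, -0.082], TCP at [0.176, 0.6, 0.191] pointing down, gripper open.
Joint ranges: [-2.95, 2.95], [-0.29, 1.99], [-1.47, 1.44], [0.14, 2.54], [-1.03, 4.17], [0.13, 1.85], [-2.86, 2.86]. Speed limits (rad/s): [2.39, 2.39, 3.01, 3.01, 3.14, 3.14, 3.14].

## Interface

Orientations are given as a unit quaternion [x, y, z, w].
In Python, from cell import monitor, imaging, ticket gives the robot as it stands. The module is installed in compiled form; this text tells all that it offers.
- The arm moves only by the tool apply_moves, never from a script. Its argument "motion" is one flat list of numbers, 7 for each row, row after row: the shift along the tool's x, y, z in units of 25 mm (1.0 is 25 mm), then the turn, a rotation vector about the tool's x, y, z in units of 8 degrees (1.0 is 8 degrees), then the closure, from 0 (fully open) to 1 (shut). In form: [x, y, z, ax, ay, az, jaw, x, y, z, ax, ay, az, jaw, ...]. A call has 1 to 10 rows; each row is the pose to reach, as a shift and turn from the pose commanded when the call began, along the tool's axes at that moment; what a row does not reach only later rows make up. A row lasts 1/8 s, in which the tool goes at most 62.5 mm and 10.7 degrees, less where a joint would pass 70% of its speed; a pose out of reach is approached as far as the arm can. A call with a gripper value outside its range is refused whole. The fingers move at their own pace and stop on an object; the grip force is fixed at half the most. Time passes only in rows, so rows that repeat a pose let the fingers close. It gives the time, the measured TCP pose, the force and the opening at its end, in the units of the state.
- monitor.get_obs(): the state, without advancing time (a new reading comes with each control period).
- imaging.read_camera(name): name is "scene" or "top" or "wrist"; returns the picture (480x640x3 uint8, red, green, blue); there is no depth.
- imaging.camera_info(name): a dict with "intrinsics" (3x3 intrinsics, pixels), "rvec" (rotation vector, rad) and "tvec" (3), from world to camera coordinates, as OpenCV has them; the wrist camera has in their place "mount" (4x4, takes a point from camera to tool coordinates, whose origin is the TCP and whose axes are the flange's). Camera axes: x right, y down, z forward; pixel columns grow to the right and rows downward; lengths in m; the calibration is good to about 2 mm. A picture is of the moment at which its call begins: read the wrist's pose just before it. camera_info takes no time and is no camera call.
- ticket.close_job(): hands the job in, once; it reports no verdict.
The state is a dict: "time": time; "joint_positions": joint angles; "qvel": joint speeds; "effort": joint torques, N m; "tcp_pos": TCP position; "tool_rot": TCP orientation; "contact_force": force on the tool from outside, world axes, zero at the start; "wrist_torque": the same for the moment, N m; "finger_gap": finger opening in m.
Only numpy, scipy, OpenCV 4.12 (cv2) and the standard library are available. Lean on these libraries where they do the work, as an engineer would, in place of code of your own. Each camera call takes 0.05 s, during which the arm holds its last target. There are 200 camera calls.

## Task

Before touching the release slide, give the incubator's hinged cover a tug up by its bar handle to find out whether the hidden catch is holding it; if it is, push the release slide on the right-hand deck away from the cover. Then raise the cover more than half-way to upright (about 50 to 60 degrees) and keep holding it open with the gripper: it falls shut by itself, so finish while still holding it. Leave the glassware and other things around it where they stand.

Things in the scene. Friction and masses are not known exactly. Their poses are not given: they have to be found in the camera images.
- incubator: Dry-block incubator: fixed white and blue box, 100 mm high, a see-through hinged cover in its middle (220 wide in y, 200 deep in x), a flat deck 100 mm above the table at each side (left 58 wide, right 100). Origin on the table under the cover's middle. x runs from the handle edge (front, robot side) to the hinge edge, y to the left, z up; yaw within about 0.3 rad.
- cover_hinge (a point): Middle of the cover's hinge axis, at (100, 0, 93) mm in the incubator's frame. The axis runs along the incubator's y.
- cover_handle (a point): Middle of the handle: a level round steel bar 10 mm thick, 110 long along the incubator's y, in the cover's plane (93 mm above the table when shut), 245 mm from the hinge axis, 45 in front of the cover's edge: before, under and behind it (39 mm) is free, so fingers can straddle it from above. Moves in an arc up and back with the cover; its axes turn with it.
- cover (a joint): Cover angle, rad: 0 shut and level, 1.25 its stop. About 0.4 kg (0.3 to 0.55); falls shut from any angle when let go. A catch hidden inside the right side may hold it (not visible): then it rattles up to about 0.035 (8 mm at the handle) and stops hard; if not caught it rises freely. Rarely the catch bites so little that a harder tug slips it open.
- release_knob (a point): Release slide of the catch: an upright black block, 14 mm along the incubator's x, 18 along its y, top 38 above the right deck (138 above the table), at (-70, -155) mm in the incubator's frame when not slid. This point is in its middle, 24 above the deck.
- release (a joint): How far the release is slid, m: 0 as found; it slides along the incubator's -y (away from the cover) to its stop at 0.026, with about 2 to 4 N, and stays where left. The catch is surely free, and stays free, once it has been slid 0.016 or more.
- reagent: Bystander, not to be disturbed: clear glass bottle with a screw cap, diameter 70, height 140 mm. Origin near the middle of its underside.
- amber: Bystander, not to be disturbed: brown glass bottle with a screw cap, diameter 72, height 150 mm. Origin near the middle of its underside.
- flask: Bystander, not to be disturbed: conical glass flask, foot diameter 72, height 98 mm. Origin near the middle of its underside.
- beaker: Bystander, not to be disturbed: open glass beaker, diameter 68, height 85 mm. Origin near the middle of its underside.
- jar: Bystander, not to be disturbed: small closed white jar standing on the left deck of the incubator, diameter 42, height 45 mm. Origin near the middle of its underside.
- spatula: Bystander, not to be disturbed: steel spatula with a handle, lying flat, length 150 mm. Origin near the middle of its underside.
- weight: Bystander, not to be disturbed: brass cylinder, diameter 32, height 34 mm. Origin near the middle of its underside.

How it is judged:
On the way, in this order (a step that is already met when the one before it is completed fails the run):
1. the cover is tugged up a little while the release has not been slid (value of joint cover above 0.015 rad and value of joint release below 0.004 m), for 0.1 s.
2. the cover is raised more than half-way to upright (value of joint cover above 0.78 rad), for 0.2 s.
At the end, for the whole second after the job is handed in: the cover stands open more than 0.78 rad (45 degrees), at rest (under 0.1 rad/s), with the gripper's fingers bearing on it (over 0.3 N); no bystander moved over 30 mm or tipped (value of joint cover above 0.78 rad and contact force between the fingers and cover above 0.3 N and velocity of joint cover between -0.1 and 0.1 rad/s); the arm keeps its last pose, push and grip.
It fails at once if a bystander is pushed more than 30 mm (distance of any of reagent, amber, flask, beaker, jar, spatula, weight from where it was at the start of the episode above 0.03 m).
It fails at once if a standing bystander is tipped over (angle between any of reagent, amber, flask, beaker, jar, weight's own z axis and vertical above 0.5 rad).
It also fails if it takes over 64 s, if anything falls off the work surface, if the arm or the gripper's body presses on something with over 40 N, if the wrist force passes 120 N, or if a joint passes its speed limit or range.

## Working session

There is one attempt and no reset: what is moved stays moved. The work goes in short steps, Python scripts to look and compute and a tool call to move; the robot and the scene stay as the last step left them, time stands still between calls to the robot, and variables do not carry over. Pictures are saved under pics/ and viewed, about 8 in all and at most 12, crops included, and the job is handed in when it is done.

Besides the shell and the picture viewer there is one more tool, called after "Request:" as name(argument=value, ...) on one line, values as JSON. apply_moves: Moves the arm, as the interface text tells. Its arguments: {"type":"object","properties":{"motion":{"type":"array","items":{"type":"number"}}},"required":["motion"]}

```bash
mkdir -p pics; python3 - <<'E'
from cell import monitor, imaging
import cv2,numpy as np
o=monitor.get_obs()
for k,v in o.items(): print(k,np.round(v,4))
for n in("scene","top","wrist"):
    im=imaging.read_camera(n); cv2.imwrite(f"pics/{n}0.png",im[:,:,::-1]); print(n,imaging.camera_info(n))
E
```

```text
time 0.0
joint_positions [-1.3543  0.4119 -0.0127  1.597   0.0056  1.1343 -0.0822]
qvel [ 0.0008  0.001   0.0005  0.0003 -0.0011  0.0002 -0.0014]
effort [-0.00000e+00 -5.87962e+01  6.41700e-01 -2.91067e+01 -5.39000e-02
  1.87000e-02  2.00000e-04]
tcp_pos [0.1755 0.5993 0.1899]
tool_rot [ 1.419e-01  9.899e-01 -8.000e-04 -1.000e-04]
contact_force [ 0.0644 -0.8456 -0.5135]
wrist_torque [ 0.0149  0.0135 -0.0395]
finger_gap 0.0883
scene {'intrinsics': array([[537.37284406,   0.        , 328.68389873],
       [  0.        , 537.37284406, 238.2473837 ],
       [  0.        ,   0.        ,   1.        ]]), 'rvec': array([ 2.03918569,  1.66254102, -0.48901885]), 'tvec': array([-0.12147328, -0.41719448,  1.54931051])}
top {'intrinsics': array([[499.28073122,   0.        , 326.78601501],
       [  0.        , 499.28073122, 244.05518268],
       [  0.        ,   0.        ,   1.        ]]), 'rvec': array([ 2.14767581, -2.10303566,  0.13253675]), 'tvec': array([0.02591788, 0.55113122, 1.07488858])}
wrist {'intrinsics': array([[363.80769333,   0.        , 315.7543312 ],
       [  0.        , 363.80769333, 244.84147571],
       [  0.        ,   0.        ,   1.        ]]), 'mount': array([[ 3.20746944e-04, -9.61750749e-01, -2.73925892e-01,
         7.50161212e-02],
       [ 9.99999615e-01,  5.32123562e-04, -6.97354355e-04,
        -3.46135947e-04],
       [ 8.16443495e-04, -2.73925563e-01,  9.61750549e-01,
        -1.93753451e-01],
       [ 0.00000000e+00,  0.00000000e+00,  0.00000000e+00,
         1.00000000e+00]])}
```

View pics/top0.png

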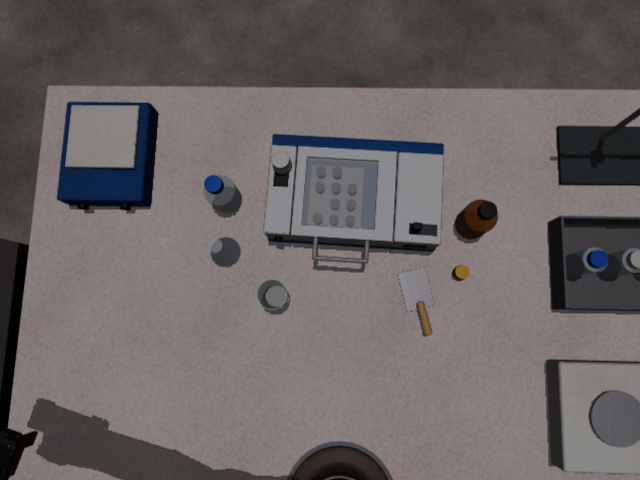

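View pics/scene0.png

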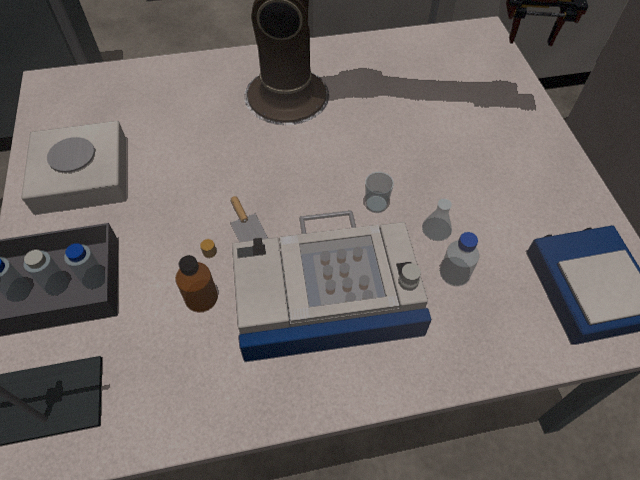

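The top view shows the handle bar from about (314,260) to (368,263) and the black knob near (417,228). The jar stands at (281,160), the beaker at (273,296) and the amber bottle at (480,215). I'll zoom in to measure the handle and knob.

```bash
cat > h.py <<'E'
import numpy as np,cv2
from cell import monitor,imaging
from scipy.spatial.transform import Rotation as R
def ray(cam,uv,z):
    i=imaging.camera_info(cam);K=i['intrinsics'];Rm=cv2.Rodrigues(i['rvec'])[0];t=i['tvec']
    d=Rm.T@np.linalg.inv(K)@np.array([*uv,1.]);c=-Rm.T@t
    return c+d*(z-c[2])/d[2]
def proj(cam,p):
    i=imaging.camera_info(cam);return cv2.projectPoints(np.atleast_2d(p).astype(float),i['rvec'],i['tvec'],i['intrinsics'],None)[0][:,0]
E
python3 - <<'E'
from h import *
a=cv2.imread('pics/top0.png')[120:280,255:455]
b=cv2.imread('pics/scene0.png')[195:295,220:420]
cv2.imwrite('pics/crop.png',cv2.resize(a,None,fx=3.75,fy=3.75,interpolation=cv2.INTER_CUBIC))
for uv in [(314,260),(368,263)]: print(ray('top',uv,.093))
for uv in [(273,136),(443,144)]: print('back',ray('top',uv,.1))
print('knob',ray('top',(417,228),.138))
E
```

```text
[0.50780679 0.06227584 0.093     ]
[ 0.50364529 -0.05260533  0.093     ]
back [0.78091107 0.16004829 0.1       ]
back [ 0.76701535 -0.21259838  0.1       ]
knob [ 0.5723506  -0.14971183  0.138     ]
```

View pics/crop.png

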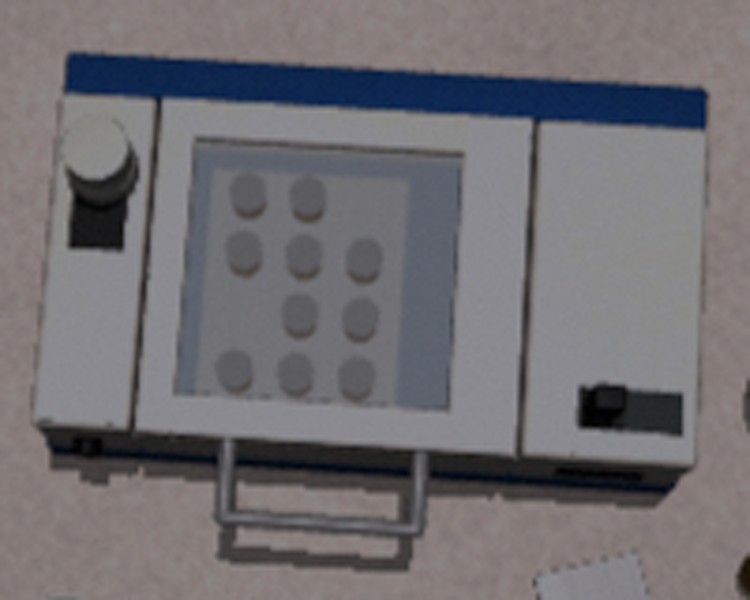

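The crop shows the bar centreline from about (220,518) to (420,528). The knob top is centred near (611,397) and the cover seams run (160,98)-(133,431) and (536,122)-(519,456).

```bash
python3 - <<'E'
from h import *
c=lambda x,y,z:ray('top',(255+(x+.5)/3.75-.5,120+(y+.5)/3.75-.5),z)
hl,hr=c(220,518,.093),c(420,528,.093)
print('handle',hl,hr,(hl+hr)/2,np.linalg.norm(hl-hr))
bl,br,fl,fr=c(160,98,.1),c(536,122,.1),c(133,431,.1),c(519,456,.1)
for p,q in((hr,hl),(br,bl),(fr,fl)): d=q-p; print('yaw',np.arctan2(-d[0],d[1]),np.linalg.norm(d))
for p,q in((fl,bl),(fr,br)): d=q-p; print('yaw',np.arctan2(d[1],d[0]),np.linalg.norm(d))
print('cover mid',(bl+br+fl+fr)/4)
k=c(611,397,.138);print('knob',k)
yaw=np.mean([np.arctan2(-(q-p)[0],(q-p)[1]) for p,q in((br,bl),(fr,fl))]);ex=np.array([np.cos(yaw),np.sin(yaw),0]);ey=np.array([-ex[1],ex[0],0])
h=(hl+hr)/2;o1=h+.145*ex;o2=k+.07*ex+.155*ey;o3=(bl+br+fl+fr)/4
print('origin from handle,knob,cover',o1,o2,o3, yaw)
o=monitor.get_obs();print(R.from_quat(o['tool_rot']).as_matrix().round(3))
E
```

```text
handle [0.51257317 0.06390133 0.093     ] [ 0.50907376 -0.04965151  0.093     ] [0.51082347 0.00712491 0.093     ] 0.11360674910809326
yaw -0.030807735821784123 0.11360674910809326
yaw -0.053951980034875495 0.21984940669319233
yaw -0.0473804722820643 0.2194327096417662
yaw -0.0451452080684875 0.19858852044272418
yaw -0.04721842040093032 0.19714329523495894
cover mid [6.54294853e-01 3.28440831e-04 1.00000000e-01]
knob [ 0.5775856  -0.15089153  0.138     ]
origin from handle,knob,cover [ 6.55637393e-01 -2.18551056e-04  9.30000000e-02] [6.55345673e-01 3.64447405e-04 1.38000000e-01] [6.54294853e-01 3.28440831e-04 1.00000000e-01] -0.0506662261584699
[[-0.96   0.281 -0.   ]
 [ 0.281  0.96  -0.001]
 [-0.    -0.001 -1.   ]]
```

Handle, knob and seams agree: origin ≈ (0.655, 0.000), yaw ≈ -0.048. The tool's y is radial, so turning it with the base lines the jaws up across the bar. Moving above the handle now.

Request:
apply_moves(motion=[-1.8,-1.75,-1.2,0,0,0.9,0,-3.6,-3.5,-2,0,0,1.8,0,-5.4,-5.25,-2,0,0,2.7,0,-7.2,-7,-2,0,0,3.6,0,-9,-8.75,-2,0,0,4.5,0,-10.8,-10.5,-2,0,0,5.4,0,-12.6,-12.2,-2,0,0,6.3,0,-14.4,-14,-2,0,0,7.2,0,-16.2,-15.7,-2,0,0,8.1,0,-17.8,-17.3,-2,0,0,8.9,0])

```text
time: 1.4
tcp_pos: [0.4794, 0.0623, 0.2409]
tool_rot: [0.693, 0.721, 0.0, 0.0]
contact_force: [1.1, 0.9, 0.5]
finger_gap: 0.0881
```

```bash
cat >> h.py <<'E'
O=np.array([.655,0.,0.]);Y=-.048
Ri=R.from_euler('z',Y)
def inc(p): return O+Ri.apply(p)
def toinc(w): return Ri.inv().apply(np.asarray(w)-O)
def need(pinc,tilt=0.):
    """tool units to reach TCP at pinc (incubator frame), pointing down, jaw y along inc x"""
    o=monitor.get_obs();Rt=R.from_quat(o['tool_rot'])
    tgt=Ri*R.from_matrix(np.array([[0,1,0],[1,0,0],[0,0,-1]]).T)
    c=min((tgt,tgt*R.from_euler('z',np.pi)),key=lambda q:(Rt.inv()*q).magnitude())
    c=R.from_euler('xyz',[0,tilt,0])*c
    s=Rt.inv().apply(inc(pinc)-o['tcp_pos'])/.025
    print('t',round(o['time'],2),'tcp inc',toinc(o['tcp_pos']).round(4),'F',np.round(o['contact_force'],1),'gap',round(float(o['finger_gap']),4))
    print('shift',s.round(2),'turn',((Rt.inv()*c).as_rotvec(degrees=True)/8).round(2)); print(Rt.as_matrix().round(2))
E
python3 -c "
from h import *
need([-.145,0,.2])"
```

```text
t 1.4 tcp inc [-0.1784  0.0538  0.2409] F [1.1 0.9 0.5] gap 0.0881
shift [-2.26  1.14  1.64] turn [ 0.   -0.    0.63]
[[-0.04  1.    0.  ]
 [ 1.    0.04  0.  ]
 [ 0.    0.   -1.  ]]
```

Request:
apply_moves(motion=[-1.2,0.6,0.8,0,0,0.4,0,-2.2,1.1,1.6,0,0,0.6,0,-2.2,1.1,1.6,0,0,0.6,0,-2.2,1.1,1.6,0,0,0.6,0])

```text
time: 1.9
tcp_pos: [0.5084, 0.0111, 0.2009]
tool_rot: [0.721, 0.693, -0.0, -0.0]
contact_force: [0.1, 0.8, 0.0]
finger_gap: 0.0876
```

```bash
python3 -c "
from h import *
need([-.145,0,.074])
o=monitor.get_obs();im=imaging.read_camera('wrist');cv2.imwrite('pics/w1.png',im[:,:,::-1])
i=imaging.camera_info('wrist');M=i['mount'];Rt=R.from_quat(o['tool_rot'])
for q in ([-.145,0,.093],[-.145,.055,.093],[-.145,-.055,.093]):
  pc=M[:3,:3].T@(Rt.inv().apply(inc(q)-o['tcp_pos'])-M[:3,3]);uv=i['intrinsics']@pc;print(uv[:2]/uv[2])
"
```

```text
t 1.9 tcp inc [-0.1469  0.0041  0.2009] F [0.1 0.8 0. ] gap 0.0876
shift [-0.16  0.08  5.08] turn [-0.   -0.    0.06]
[[ 0.04  1.   -0.  ]
 [ 1.   -0.04  0.  ]
 [ 0.   -0.   -1.  ]]
[318.16734207 236.54438809]
[318.87988134 171.2495478 ]
[317.52054823 295.81452567]
```

View pics/w1.png

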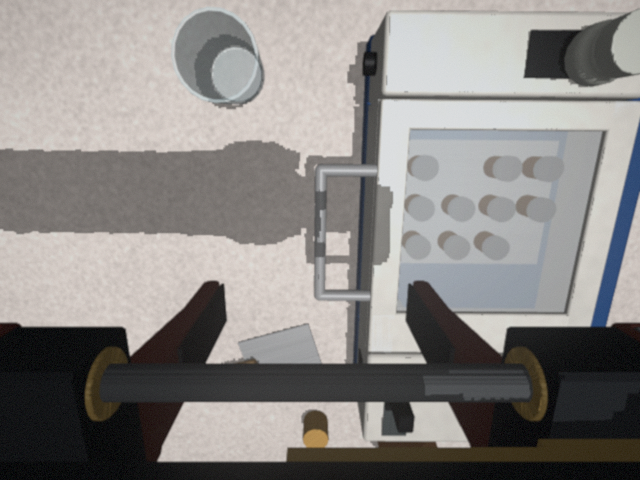

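The wrist view shows the bar at u≈321, v 168–296, within 3 px (about 1 mm) of the prediction. Fully open fingers would hit the cover edge, so I'll half-close them (~38 mm) before going down.

Request:
apply_moves(motion=[-0.15,0.1,1,0,0,0.05,0.57,-0.15,0.1,2,0,0,0.05,0.57,-0.15,0.1,2,0,0,0.05,0.57,-0.15,0.1,2,0,0,0.05,0.57,-0.15,0.1,3,0,0,0.05,0.57,-0.15,0.1,4,0,0,0.05,0.57,-0.15,0.1,5,0,0,0.05,0.57,-0.15,0.1,5.05,0,0,0.05,0.57])

```text
time: 2.95
tcp_pos: [0.5106, 0.0068, 0.0744]
tool_rot: [0.724, 0.69, -0.0, -0.0]
contact_force: [-0.3, -0.2, 2.0]
finger_gap: 0.038
```

Request:
apply_moves(motion=[0,0,0,0,0,0,1,0,0,0,0,0,0,1,0,0,0,0,0,0,1,0,0,0,0,0,0,1])

```text
time: 3.45
tcp_pos: [0.5112, 0.0066, 0.0749]
tool_rot: [0.724, 0.69, 0.0, 0.0]
contact_force: [0.5, -0.1, 0.3]
finger_gap: 0.0021
```

The gap reads 2 mm, but the bar is 10 mm, so I'll look.

```bash
python3 -c "
from h import *
need([-.145,0,.074])
im=imaging.read_camera('wrist');im2=imaging.read_camera('scene')
a=cv2.resize(im[60:400,140:500],(400,378));b=cv2.resize(im2[130:330,200:412],(400,378),interpolation=cv2.INTER_CUBIC)
cv2.imwrite('pics/w2.png',np.hstack([a,b])[:,:,::-1])
"
```

```text
t 3.45 tcp inc [-0.1439 -0.0003  0.0749] F [ 0.5 -0.1  0.3] gap 0.0021
shift [ 0.01 -0.04  0.04] turn [ 0. -0.  0.]
[[ 0.05  1.    0.  ]
 [ 1.   -0.05  0.  ]
 [ 0.    0.   -1.  ]]
```

View pics/w2.png

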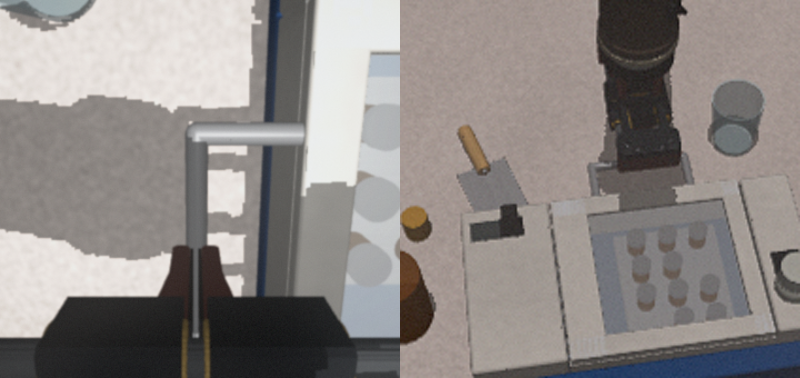

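The fingers sit around the bar's line, but the reading is ambiguous. A small lift will show whether the bar is held.

Request:
apply_moves(motion=[0,0,-0.1,0,0,0,1,0,0,-0.2,0,0,0,1,0,0,-0.2,0,0,0,1])

```text
time: 3.92
tcp_pos: [0.5112, 0.0064, 0.0797]
tool_rot: [0.724, 0.69, 0.0, 0.0]
contact_force: [-0.1, 0.3, -0.5]
finger_gap: 0.0006
```

```bash
python3 -c "
from h import *
need([-.145,0,.074])
im=imaging.read_camera('scene');im0=cv2.imread('pics/scene0.png')[:,:,::-1]
a=cv2.resize(im[195:295,290:396],(400,378),interpolation=cv2.INTER_CUBIC);b=cv2.resize(im0[195:295,290:396],(400,378),interpolation=cv2.INTER_CUBIC)
cv2.imwrite('pics/s3.png',np.hstack([a,b])[:,:,::-1])
"
```

```text
t 3.92 tcp inc [-0.144  -0.0005  0.0797] F [-0.1  0.3 -0.5] gap 0.0006
shift [ 0.02 -0.04  0.23] turn [ 0. -0.  0.]
[[ 0.05  1.    0.  ]
 [ 1.   -0.05  0.  ]
 [ 0.    0.   -1.  ]]
```

View pics/s3.png

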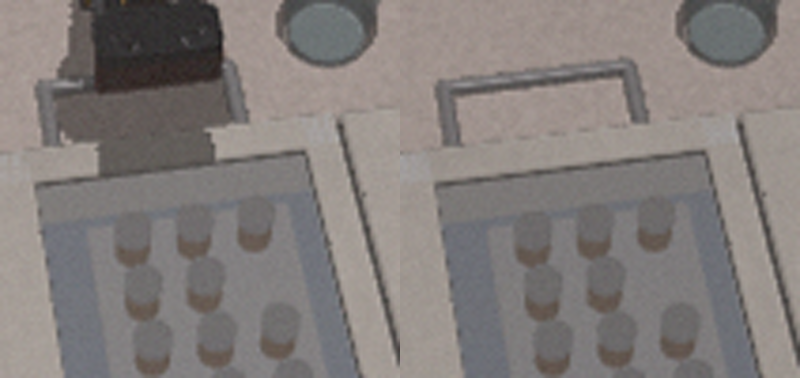

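The cover hasn't moved and the gap is now 0.6 mm with no force, so the bar isn't between the pads. I'll triangulate the bar's height from two views and check where the tips are.

```bash
python3 - <<'E'
from h import *
def P(c):
    i=imaging.camera_info(c);return i['intrinsics']@np.hstack([cv2.Rodrigues(i['rvec'])[0],i['tvec'][:,None]])
def tri(a,b):
    X=cv2.triangulatePoints(P('top'),P('scene'),np.array(a,float)[:,None],np.array(b,float)[:,None]);return (X[:3]/X[3]).ravel()
L=(255+220/3.75-.4,120+518/3.75-.4);Rr=(255+420/3.75-.4,120+528/3.75-.4)
print('right',tri(Rr,(301.2,218.0)),'left',tri(L,(351.0,212.0)))
print('scene pred',proj('scene',[inc([-.145,-.055,.093]),inc([-.145,.055,.093])]))
M=imaging.camera_info('wrist');K=M['intrinsics'];M=M['mount']
for z in(0,-.019):
  pc=M[:3,:3].T@(np.array([.01,0,z])-M[:3,3]);u=K@pc;print('tool z',z,u[:2]/u[2])
im=imaging.read_camera('wrist');cv2.imwrite('pics/w4.png',cv2.resize(im[160:360,200:450],(750,600),interpolation=cv2.INTER_CUBIC)[:,:,::-1])
E
```

```text
right [ 0.50967767 -0.0481603   0.09084852] left [0.51342049 0.06512587 0.08830425]
scene pred [[300.47612883 216.64809142]
 [349.29537848 210.77387524]]
tool z 0 [316.00996835 260.78121045]
tool z -0.019 [316.04247359 272.55901207]
```

View pics/w4.png

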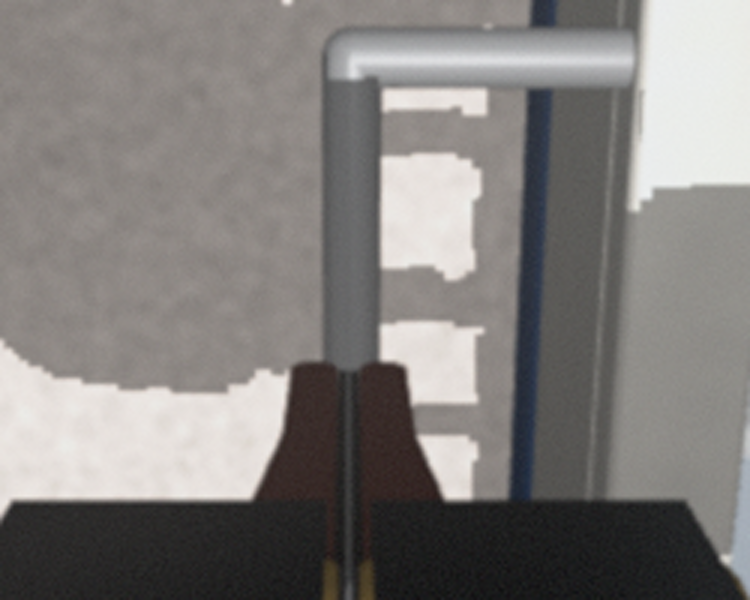

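The tips (seen at v≈281, expected ≈261) hide the bar, so they look to be above it and the real tip is higher than the reported TCP. I'll check by touch: shut fingers, slow descent onto the bar, watching force.

Request:
apply_moves(motion=[0,0,0.1,0,0,0,1,0,0,0.2,0,0,0,1,0,0,0.2,0,0,0,1])

```text
time: 4.4
tcp_pos: [0.5107, 0.0064, 0.0742]
tool_rot: [0.724, 0.69, -0.0, -0.0]
contact_force: [-0.2, 0.2, 0.7]
finger_gap: 0.0005
```

Request:
apply_moves(motion=[0,0,0.1,0,0,0,1,0,0,0.2,0,0,0,1,0,0,0.2,0,0,0,1])

```text
time: 4.78
tcp_pos: [0.5108, 0.0064, 0.0693]
tool_rot: [0.724, 0.69, -0.0, -0.0]
contact_force: [-0.7, 0.5, 0.2]
finger_gap: 0.0005
```

Request:
apply_moves(motion=[0,0,0.1,0,0,0,1,0,0,0.2,0,0,0,1,0,0,0.2,0,0,0,1])

```text
time: 5.15
tcp_pos: [0.5113, 0.0065, 0.066]
tool_rot: [0.724, 0.69, 0.001, -0.0]
contact_force: [-6.0, -0.0, 19.2]
finger_gap: 0.0003
```

Request:
apply_moves(motion=[0,0,0.1,0,0,0,1,0,0,0.2,0,0,0,1,0,0,0.2,0,0,0,1])

```text
time: 5.52
tcp_pos: [0.5115, 0.0066, 0.0648]
tool_rot: [0.724, 0.69, 0.002, -0.001]
contact_force: [-22.9, -0.8, 70.6]
finger_gap: 0.0005
```

Contact came at reported z≈0.067 with the bar top at 0.098. So the real tips sit about 31 mm above the reported TCP, which agrees with the image. I'll back off, open partly, and go down to reported z≈0.044.

Request:
apply_moves(motion=[0,0,-0.4,0,0,0,1,0,0,-0.9,0,0,0,0.57,0,0,-0.9,0,0,0,0.57,0,0,-0.9,0,0,0,0.57,0,0,-0.9,0,0,0,0.57,0,0,-0.9,0,0,0,0.57,0,0,-0.9,0,0,0,0.57])

```text
time: 6.4
tcp_pos: [0.5109, 0.0064, 0.0818]
tool_rot: [0.724, 0.69, -0.0, -0.0]
contact_force: [-0.1, -0.8, 0.7]
finger_gap: 0.0376
```

```bash
python3 -c "
from h import *
need([-.145,0,.044])"
```

```text
t 6.4 tcp inc [-0.1443 -0.0005  0.0818] F [-0.1 -0.8  0.7] gap 0.0376
shift [ 0.02 -0.03  1.51] turn [-0.  0.  0.]
[[ 0.05  1.   -0.  ]
 [ 1.   -0.05 -0.  ]
 [-0.   -0.   -1.  ]]
```

Request:
apply_moves(motion=[0,0,0.5,0,0,0,0.57,0,0,0.7,0,0,0,0.57,0,0,0.8,0,0,0,0.57])

```text
time: 6.78
tcp_pos: [0.5106, 0.0064, 0.0613]
tool_rot: [0.724, 0.69, -0.0, -0.0]
contact_force: [0.1, 0.4, -0.0]
finger_gap: 0.0376
```

Request:
apply_moves(motion=[0,0,0.3,0,0,0,0.57,0,0,0.6,0,0,0,0.57,0,0,0.7,0,0,0,0.57,0,0,0.7,0,0,0,1,0,0,0.7,0,0,0,1,0,0,0.7,0,0,0,1,0,0,0.7,0,0,0,1])

```text
time: 7.65
tcp_pos: [0.5117, 0.0064, 0.0447]
tool_rot: [0.724, 0.69, 0.001, 0.001]
contact_force: [1.6, -0.6, -1.4]
finger_gap: 0.0091
```

The bar is held (gap 9 mm). Now the tug.

Request:
apply_moves(motion=[0,0,-0.1,0,0,0,1,0,0,-0.2,0,0,0,1,0,0,-0.24,0,0,0,1,0,0,-0.24,0,0,0,1,0,0,-0.24,0,0,0,1])

```text
time: 8.28
tcp_pos: [0.5118, 0.0064, 0.0508]
tool_rot: [0.724, 0.69, 0.001, 0.001]
contact_force: [4.9, -0.5, -2.2]
finger_gap: 0.0092
```

Request:
apply_moves(motion=[0,0,-0.1,0,0,0,1,0,0,-0.2,0,0,0,1,0,0,-0.2,0,0,0,1])

```text
time: 8.65
tcp_pos: [0.512, 0.0064, 0.0559]
tool_rot: [0.724, 0.69, 0.001, 0.001]
contact_force: [5.2, -0.2, -2.8]
finger_gap: 0.0093
```

It's at 11 mm with only about 3 N, which is already past the 8 mm rattle. A bit further to be sure.

Request:
apply_moves(motion=[0,0,-0.1,0,0,0,1,0,0,-0.2,0,0,0,1,0,0,-0.3,0,0,0,1,0,0,-0.3,0,0,0,1])

```text
time: 9.15
tcp_pos: [0.5125, 0.0064, 0.0636]
tool_rot: [0.724, 0.69, 0.001, 0.001]
contact_force: [7.0, -0.5, -2.9]
finger_gap: 0.0092
```

```bash
python3 -c "
from h import *
need([-.145,0,.063])
im=imaging.read_camera('scene');im0=cv2.imread('pics/scene0.png')[:,:,::-1]
a=cv2.resize(im[195:295,290:396],(400,378),interpolation=cv2.INTER_CUBIC);b=cv2.resize(im0[195:295,290:396],(400,378),interpolation=cv2.INTER_CUBIC)
cv2.imwrite('pics/s5.png',np.hstack([a,b])[:,:,::-1])
"
```

```text
t 9.15 tcp inc [-0.1426 -0.0004  0.0636] F [ 7.  -0.5 -2.9] gap 0.0092
shift [ 0.02 -0.1   0.02] turn [ 0.02 -0.    0.  ]
[[ 0.05  1.    0.  ]
 [ 1.   -0.05 -0.  ]
 [ 0.    0.   -1.  ]]
```

View pics/s5.png

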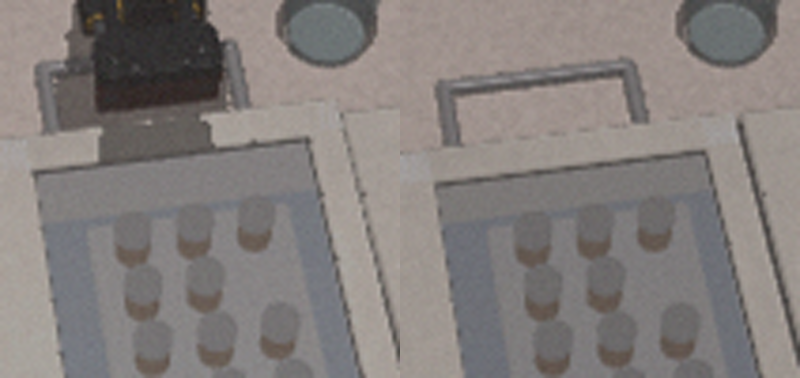

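The left half (now) shows the cover visibly raised. It moved 19 mm at the handle with only its own weight resisting, so the catch isn't holding and the release stays untouched. Continuing along the arc.

Request:
apply_moves(motion=[0,0.07,-0.43,0,0,0,1,0,0.14,-0.92,0,0,0,1,0,0.24,-1.4,0,0,0,1,0,0.35,-1.87,0,0,0,1,0,0.49,-2.34,0,0,0,1,0,0.66,-2.8,0,0,0,1,0,0.85,-3.26,0,0,0,1,0,1.06,-3.7,0,0,0,1,0,1.3,-4.13,0,0,0,1,0,1.5,-4.47,0,0,0,1])

```text
time: 10.45
tcp_pos: [0.5507, 0.0045, 0.1749]
tool_rot: [0.724, 0.69, 0.001, 0.002]
contact_force: [14.7, -0.5, -14.4]
finger_gap: 0.0092
```

```bash
python3 -c "
from h import *
need([.1-.245*np.cos(.98),0,.0438+.245*np.sin(.98)])"
```

```text
t 10.45 tcp inc [-0.1044 -0.0005  0.1749] F [ 14.7  -0.5 -14.4] gap 0.0092
shift [ 0.02  2.73 -2.88] turn [0.03 0.   0.  ]
[[ 0.05  1.    0.  ]
 [ 1.   -0.05 -0.  ]
 [-0.    0.   -1.  ]]
```

The force runs along the cover toward the hinge (about 20 N), so my arc is slightly too wide. I'll continue with ~3 mm of inward correction.

Request:
apply_moves(motion=[0,0.38,-0.44,0,0,0,1,0,0.75,-0.89,0,0,0,1,0,1.13,-1.32,0,0,0,1,0,1.54,-1.73,0,0,0,1,0,1.98,-2.12,0,0,0,1,0,2.43,-2.49,0,0,0,1,0,2.91,-2.82,0,0,0,1,0,2.91,-2.82,0,0,0,1,0,2.91,-2.82,0,0,0,1,0,2.91,-2.82,0,0,0,1])

```text
time: 11.7
tcp_pos: [0.6201, 0.0012, 0.247]
tool_rot: [0.724, 0.69, -0.0, -0.001]
contact_force: [-8.1, 0.5, 10.4]
finger_gap: 0.0092
```

```bash
python3 -c "
from h import *
need([0,0,.3])
p=toinc(monitor.get_obs()['tcp_pos']);print('angle',np.arctan2(p[2]-.0438,.1-p[0]))
a=imaging.read_camera('scene');b=imaging.read_camera('top')
cv2.imwrite('pics/end.png',np.hstack([a[120:400,140:540],b[100:380,180:580]])[:,:,::-1])
"
```

```text
t 11.7 tcp inc [-0.035  -0.0005  0.247 ] F [-8.1  0.5 10.4] gap 0.0092
shift [ 0.02  1.39 -2.12] turn [-0.01 -0.01  0.  ]
[[ 0.05  1.   -0.  ]
 [ 1.   -0.05  0.  ]
 [ 0.   -0.   -1.  ]]
angle 0.9845390333494213
```

View pics/end.png

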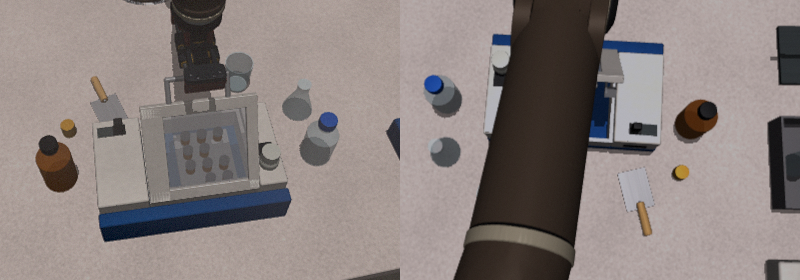

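The cover is up about 56° with the bar still gripped, and every bystander visible is in place. One short hold to check it's at rest, then hand in.

Request:
apply_moves(motion=[0,0,0,0,0,0,1,0,0,0,0,0,0,1,0,0,0,0,0,0,1,0,0,0,0,0,0,1])

```text
time: 12.3
tcp_pos: [0.62, 0.0012, 0.247]
tool_rot: [0.724, 0.69, -0.0, -0.001]
contact_force: [-8.5, -0.0, 9.7]
finger_gap: 0.0091
```

```bash
python3 -c "
from cell import monitor,ticket
o=monitor.get_obs();print(o['tcp_pos'],o['contact_force'],o['finger_gap'],abs(o['qvel']).max())
print(ticket.close_job())"
```

```text
[0.61999967 0.0012117  0.24696298] [-8.4798148  -0.04729251  9.70729974] 0.009071877307307926 0.0012605095215028046
the job is handed in; nothing more can be done
None
```

The cover is open to about 0.98 rad (56°) and still held by the gripper, and the job is handed in at about 12.3 s of the 64 s allowed. The tug lifted the handle 19 mm against about 3 N, roughly the cover's weight, so the catch was not holding and I left the release slide alone.

**Last checks:**
- **Grip:** finger gap 9.1 mm on the 10 mm bar, with about 13 N at the wrist.
- **At rest:** the tool held its position to about 0.1 mm over the last 0.6 s.
- **Bystanders:** the final pictures showed them all standing where they were, by eye only; I did not measure them.

**What disagreed:**
- **Tool height:** the reported TCP reads about 31 mm below the real fingertips. The first grasp therefore closed above the bar and caught nothing.
- **Touch check:** finding that offset with shut fingers pressed the bar down with a peak of about 74 N. This was through the fingers, under the 120 N wrist limit.
- **Arc:** part-way up, the arm pulled about 20 N along the cover. I corrected the path by about 3 mm, and it now pushes about 13 N the other way.

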